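# Load the grinding balls into the mill block

### The job

Get the mill block ready for grinding: tilt the feeder's tray up by its tab so that the three steel balls run out in single file onto the two-rod rail, then take the balls off the rail and drop one into each of the block's three bores.

Things in the scene. Friction and masses are not known exactly. Their poses are not given: they have to be found in the camera images.
- feeder: ball feeder, fixed: grey tray hinged on an aluminium base plate 130 x 285 x 8 mm, and a two-rod rail running on from the tray. Origin under the base on the line of the hinge, z up. Tray: 106 mm wide along x, from y = -6 to +121 mm, walls 22 mm high, inner guides narrowing to a 29 mm spout. Rail: along -y at x = +30 mm, y = -9 to an end stop at -105 mm, falling 8 mm on the way
- tray (a joint): tilt of the tray (rad) about the feeder's x axis: 0 at rest (its floor then slopes 0.06 back, balls lie at the back wall), grows as the tab end is raised, stop at 0.26. Well past 0.1 the balls run through the spout onto the rail, within some 2 s at 0.2 or more. The hinge is stiff: about 5 N at the tab lifts it and it stays where it is left
- tray_hinge (a point): a point on the tray's hinge axis, 55 mm above the bench, in line with the tab (the line from here to the tab is the feeder's +y)
- tray_tab (a point): grip point on the upright grey tab behind the tray: a fin 10 mm thick along the feeder's x, 34 mm long along y, top 12 mm above this point; moves with the tray. At rest 141 mm from tray_hinge along y and 11 mm above it; rises 36 mm to the stop. Gripped across its thickness it turns between the fingers, which can stay upright
- rail_end (a point): centre of a ball that rests against the rail's end stop (stop's top 74 mm above the bench). Balls roll down to it and lie in a row touching; when one is taken the others roll on. Rods and stop are 19 mm wide across x, less than a ball, so fingers closing along x pass down on both sides of them (49 mm from here down to the base plate)
- ball_a_center (a point): polished steel ball, 25 mm across, 64 g; this point is its centre. The three balls are alike and interchangeable
- ball_b_center (a point): polished steel ball, 25 mm across, 64 g; this point is its centre. The three balls are alike and interchangeable
- ball_c_center (a point): polished steel ball, 25 mm across, 64 g; this point is its centre. The three balls are alike and interchangeable
- mill_block: aluminium block 44 x 128 x 26 mm, fixed to the bench, with three bores in a row along its y, 40 mm apart; origin centred under it
- bore_0 (a point): mouth centre of the first (-y) bore of the block: round, 29 mm wide, 18 mm deep with a flat bottom, mouth 26 mm above the bench; a ball lying in it has its centre about 5 mm below the mouth and stands 7 mm proud; its axis is vertical
- bore_1 (a point): mouth centre of the middle bore of the block: round, 29 mm wide, 18 mm deep with a flat bottom, mouth 26 mm above the bench; a ball lying in it has its centre about 5 mm below the mouth and stands 7 mm proud; its axis is vertical
- bore_2 (a point): mouth centre of the last (+y) bore of the block: round, 29 mm wide, 18 mm deep with a flat bottom, mouth 26 mm above the bench; a ball lying in it has its centre about 5 mm below the mouth and stands 7 mm proud; its axis is vertical

How it is judged:
By the outcome, as a careful person would: the job done as asked, in the order asked, and still so for the second after the job is handed in, with the robot touching nothing.
It also fails if it takes over 72 s, if anything falls off the work surface, if the arm or the gripper's body presses on something with over 40 N, if the wrist force passes 120 N, or if a joint passes its speed limit or range.

### The arm

A 6-joint arm with a two-finger parallel gripper is mounted at the origin on a cart in front of the work surface, level with it; the furniture and walls round the work are solid. World frame = base frame: x ahead of the robot, y to its left, z up, the work surface at z = 0. Lengths are in m, angles in rad, forces in N, time in s.
With the tool pointing down it reaches from about 0.3 to 0.775 m from the base axis. Payload 14.6 kg.
Tool frame: the origin (TCP) lies on the centre line of the jaws, within the pads' length; the fingertips stand 25 mm ahead of it and the grasp point (between the pads) lies 6 mm ahead of it; z points along the fingers, y is the line along which they close (so a half turn about z gives the same grasp; the last joint's range is limited). The gripper opens to 94 mm and grips with 3 to 60 N. Pads are 16 mm wide; open, the fingers measure 119 mm over their backs; the gripper's body (75 mm by 177 mm) begins 78 mm behind the grasp point.
Start: joints at [-1.28, 0.3, 1.521, -0, 1.321, -0.067], TCP at [0.193, -0.515, 0.23] pointing down, gripper open.
Joint ranges: [-3.03, 3.03], [-0.79, 2.21], [0.23, 2.52], [-1.04, 4.18], [0, 3.07], [-2.55, 2.55]. Speed limits (rad/s): [2.22, 2.22, 2.57, 3.14, 3.14, 3.14].

### API

Orientations are given as a unit quaternion [w, x, y, z].
In Python, from bench import manip gives the robot as it stands.
- The arm moves only by the tool servo_tool, never from a script. Its argument "plan" is one flat list of numbers, 7 for each row, row after row: the shift along the tool's x, y, z in mm, then the turn, a rotation vector about the tool's x, y, z in units of 5 degrees (1.0 is 5 degrees), then the opening in per cent of the stroke, from 0 (shut) to 100 (fully open). A call has exactly 10 rows; each row is the pose to reach, as a shift and turn from the pose commanded when the call began, along the tool's axes at that moment; what a row does not reach only later rows make up. A row lasts 1/12 s, in which the tool goes at most 41.7 mm and 7.16 degrees, less where a joint would pass 70% of its speed; a pose out of reach is approached as far as the arm can. A call with a gripper value outside its range is refused whole. The fingers move at their own pace and stop on an object; "force" is the grip in N (left out, the last holds). Time passes only in rows, so rows that repeat a pose let the fingers close, or fill a call up. It gives the time, the measured TCP pose, the force, the opening and the grip force at its end, in the units of the state.
- manip.state(): the state, without advancing time (a new reading comes with each control period).
- manip.capture(name): name is "scene" or "top" or "wrist"; returns the picture (420x560x3 uint8, red, green, blue); there is no depth.
- manip.camera_model(name): a dict with "mtx" (3x3 intrinsics, pixels), "distortion" ([k1, k2, p1, p2, k3] as OpenCV has them; the pictures are not rectified), "rvec" (rotation vector, rad) and "tvec" (3), from world to camera coordinates, as OpenCV has them; the wrist camera has in their place "hand_eye" (4x4, takes a point from camera to tool coordinates, whose origin is the TCP and whose axes are the flange's). Camera axes: x right, y down, z forward; pixel columns grow to the right and rows downward; lengths in m; the calibration is good to about 2 mm. A picture is of the moment at which its call begins: read the wrist's pose just before it. camera_model takes no time and is no camera call.
- manip.finish_job(): hands the job in; it is judged then, once.
Trained networks look in the newest picture that a camera, given by its name, has taken for a name from the list of things; names that differ only in an ending like _2 or _b are one class to them, and where a whole thing is asked for, a point or a joint stands for the part that bears it (a point fixed in the world has none). Each returns a list of dicts, best first, with "conf" (0 to 1); they miss things now and then, are a little off and sometimes report something else, mostly with a low value. They report only what shows in the picture. A call takes as long as a camera call.
- manip.recognise(camera, query): "position" ([x, y, z] in m, in world coordinates, good to about 4 mm: the middle of the surface that is visible of it).
- manip.outline_of(camera, query): "pixels" (420x560 bool, what is visible of it).
The state is a dict: "t": time; "q": joint angles; "dq": joint speeds; "tau": joint torques, N m; "tool_pos": TCP position; "orientation": TCP orientation; "ft_force": force on the tool from outside, world axes, zero at the start; "torque": the same for the moment, N m; "finger_gap": opening from 0.0 (shut) to 1.0 (fully open); "grip_force": force on a finger pad.
Only numpy, scipy, OpenCV 4.12 (cv2) and the standard library are available. Lean on these libraries where they do the work, as an engineer would, in place of code of your own. Each camera call takes 0.05 s, during which the arm holds its last target. There are 200 camera calls.

## Working session

There is one attempt and no reset: what is moved stays moved. The work goes in short steps, Python scripts to look and compute and a tool call to move; the robot and the scene stay as the last step left them, time stands still between calls to the robot, and variables do not carry over. Pictures are saved under pics/ and viewed, at most 10 in all, crops included, and the job is handed in when it is done.

Besides the shell and the picture viewer there is one more tool, called after ">>>" by a JSON object that holds its "name" and its "arguments". servo_tool: Moves the arm, as the interface text tells. Its arguments: {"type":"object","properties":{"plan":{"type":"array"},"force":{"type":"number"}},"required":["plan"]}

```bash
mkdir -p pics; ls; python3 - <<'E'
from bench import manip
import cv2,numpy as np
s=manip.state();print({k:np.round(v,3).tolist() for k,v in s.items()})
for c in ["scene","top"]:
    im=manip.capture(c);cv2.imwrite(f"pics/{c}0.png",im[:,:,::-1])
    for q in ["feeder","tray_hinge","tray_tab","rail_end","ball_a_center","mill_block","bore_0","bore_1","bore_2"]:
        print(c,q,[(np.round(r["position"],3).tolist(),round(r["conf"],2)) for r in manip.recognise(c,q)][:4])
print(manip.camera_model("wrist")["hand_eye"])
E
```

```text
pics
{'t': 0.0, 'q': [-1.28, 0.3, 1.522, -0.0, 1.321, -0.067], 'dq': [-0.001, -0.001, 0.001, 0.001, 0.0, 0.001], 'tau': [-0.004, -53.182, -35.274, 0.071, 0.025, -0.0], 'tool_pos': [0.193, -0.515, 0.23], 'orientation': [-0.001, 0.984, 0.178, -0.0], 'ft_force': [0.746, -0.155, -0.272], 'torque': [0.02, -0.0, 0.035], 'grip_force': 0.0, 'finger_gap': 0.997}
scene feeder [([0.455, 0.232, 0.013], 0.55)]
scene tray_hinge [([0.452, 0.234, 0.014], 0.97)]
scene tray_tab [([0.459, 0.231, 0.062], 0.9)]
scene rail_end [([0.452, 0.233, 0.01], 0.74)]
scene ball_a_center []
scene mill_block [([0.534, -0.211, 0.02], 0.97)]
scene bore_0 [([0.53, -0.207, 0.013], 0.6)]
scene bore_1 [([0.53, -0.207, 0.013], 0.6)]
scene bore_2 [([0.53, -0.207, 0.013], 0.6)]
top feeder [([0.478, 0.176, 0.008], 0.6)]
top tray_hinge [([0.48, 0.176, 0.012], 0.78)]
top tray_tab [([0.47, 0.224, 0.05], 0.66), ([0.479, 0.177, 0.005], 0.49)]
top rail_end [([0.481, 0.174, 0.008], 0.87)]
top ball_a_center [([0.428, 0.262, 0.07], 0.52)]
top mill_block [([0.537, -0.226, 0.024], 0.74), ([0.476, 0.176, 0.008], 0.18)]
top bore_0 [([0.54, -0.226, 0.028], 0.82)]
top bore_1 [([0.54, -0.226, 0.028], 0.82)]
top bore_2 [([0.54, -0.226, 0.028], 0.82)]
[[-2.07766892e-04 -9.67907685e-01 -2.51305931e-01  7.19611421e-02]
 [ 9.99999475e-01  5.09704729e-05 -1.02306179e-03  1.55727199e-04]
 [ 1.00303855e-03 -2.51306011e-01  9.67907166e-01 -1.54212829e-01]
 [ 0.00000000e+00  0.00000000e+00  0.00000000e+00  1.00000000e+00]]
```

View pics/top0.png

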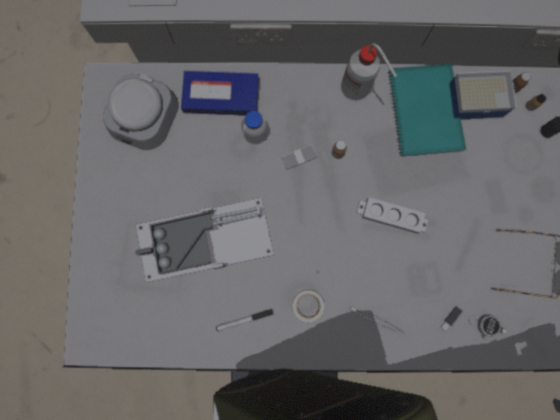

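View pics/scene0.png

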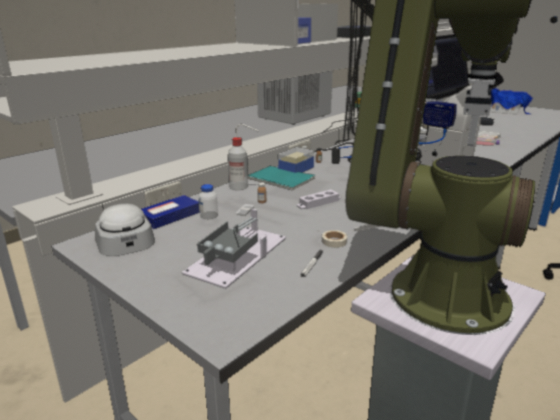

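Top view: the feeder is at about (205,240) with its tab at (145,252) on the left, three balls near (160,248), and the rail at the upper right with its end near (262,208). The block's bores are at about (377,210), (396,215) and (413,220).

```bash
cat > h.py <<'E'
import cv2,numpy as np
from bench import manip
from scipy.spatial.transform import Rotation as R
def pose(s):
    q=np.array(s["orientation"]);return R.from_quat(q[[1,2,3,0]]).as_matrix(),np.array(s["tool_pos"])
def cam(name,s=None):
    m=manip.camera_model(name);K=np.array(m["mtx"]);D=np.array(m["distortion"])
    if name=="wrist":
        Rt,p=pose(s);H=np.array(m["hand_eye"]);return K,D,Rt@H[:3,:3],Rt@H[:3,3]+p
    Rc=R.from_rotvec(np.ravel(m["rvec"])).as_matrix();return K,D,Rc.T,-Rc.T@np.ravel(m["tvec"])
def ray(c,px):
    K,D,A,o=c;u=cv2.undistortPoints(np.array(px,float).reshape(-1,1,2),K,D)[:,0]
    return np.c_[u,np.ones(len(u))]@A.T
def back(c,px,z):
    d=ray(c,px);o=c[3];return o+d*((z-o[2])/d[:,2])[:,None]
def proj(c,P):
    K,D,A,o=c;Rw=A.T;return cv2.projectPoints(np.array(P,float).reshape(-1,3),R.from_matrix(Rw).as_rotvec(),-Rw@o,K,D)[0][:,0]
def rel(target,yaw_y=None,s=None):
    """shift in tool axes (mm) and turn (rotvec, units 5deg) to point down at target with tool y along yaw_y"""
    s=s or manip.state();A,p=pose(s);d=A.T@(np.array(target)-p)*1000
    t=np.zeros(3)
    if yaw_y is not None:
        y=np.array([yaw_y[0],yaw_y[1],0.]);y/=np.linalg.norm(y)
        if y@A[:,1]<0:y=-y
        B=np.c_[np.cross(y,[0,0,-1.]),y,[0,0,-1.]];t=R.from_matrix(A.T@B).as_rotvec(degrees=True)/5
    return np.round(d,1),np.round(t,2)
E
python3 - <<'E'
from h import *
c=cam("top");im=manip.capture("top")
o=manip.outline_of("top","feeder")
o2=manip.outline_of("top","mill_block")
for x,z in ((o,.008),(o2,.026)):
    if x:
        m=x[0]["pixels"].astype(np.uint8);r=cv2.minAreaRect(cv2.findNonZero(m));b=cv2.boxPoints(r)
        w=back(c,b,z);print(b.round(0).tolist(),w.round(3).tolist(),w.mean(0).round(3))
print("bores",back(c,[(377,210),(396,215),(413,220)],.026).round(3).tolist())
print("tab",back(c,[(145,252)],.07).round(3).tolist(),"balls",back(c,[(159,233),(161,248),(164,263)],.07).round(3).tolist())
a=im[180:300,110:290];cv2.imwrite("pics/t1.png",cv2.resize(a,None,fx=4.4,fy=4.4,interpolation=cv2.INTER_CUBIC)[:,:,::-1])
E
```

```text
[[129.0, 226.0], [261.0, 196.0], [274.0, 256.0], [142.0, 286.0]] [[0.51, 0.356, 0.008], [0.578, 0.065, 0.008], [0.445, 0.034, 0.008], [0.378, 0.32, 0.008]] [0.478 0.194 0.008]
[[355.0, 217.0], [360.0, 196.0], [427.0, 211.0], [422.0, 233.0]] [[0.53, -0.14, 0.026], [0.578, -0.152, 0.026], [0.544, -0.299, 0.026], [0.497, -0.287, 0.026]] [ 0.537 -0.22   0.026]
bores [[0.546, -0.189, 0.026], [0.536, -0.23, 0.026], [0.525, -0.267, 0.026]]
tab [[0.447, 0.301, 0.07]] balls [[0.487, 0.274, 0.07], [0.456, 0.268, 0.07], [0.425, 0.261, 0.07]]
```

View pics/t1.png

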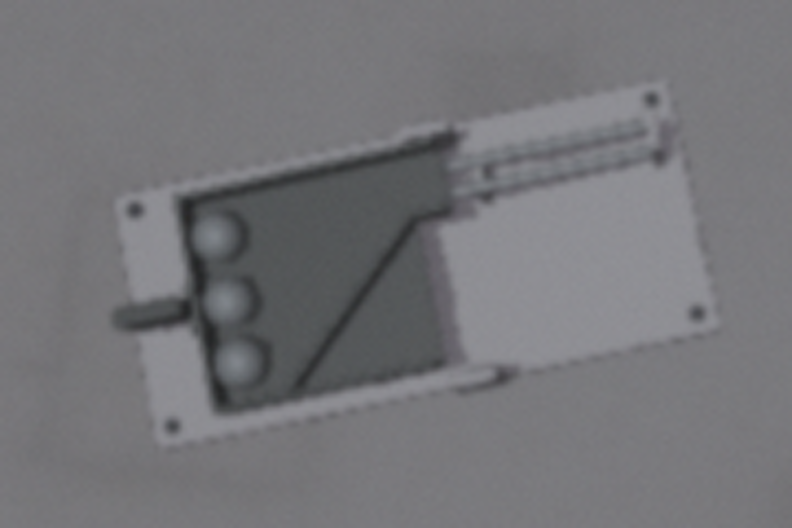

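The crop shows the plate corners at (117,200), (668,80), (718,325) and (160,443), the tab at (153,313), the rail between (460,180) and (662,140), and the three balls at the back wall.

```bash
python3 - <<'E'
from h import *
c=cam("top");f=lambda P:np.array(P)/4.4+[110,180]-.4
w=back(c,f([(117,200),(668,80),(718,325),(160,443)]),.008)[:,:2];print(w.round(3).tolist())
ey=(w[0]-w[1])+(w[3]-w[2]);ey/=np.linalg.norm(ey);ex=np.array([ey[1],-ey[0]])
print("len",np.linalg.norm(w[0]-w[1]),np.linalg.norm(w[0]-w[3]),"ey",ey,"ex",ex)
tab=back(c,f([(153,313)]),.078)[0,:2]; print("tab",tab)
mid=w.mean(0);off=(tab-mid)@ex;print("tab off x from plate centre",off,"y",(tab-mid)@ey)
org=tab-141*ey/1000;print("hinge",org)
rp=back(c,f([(655,140)]),.06)[0,:2]-org;print("railend in feeder",rp@ex,rp@ey)
re=org+.03*ex-.0925*ey;print("rail_end",re)
s=manip.state()
b0,b2=back(c,[(413,220),(377,210)],.026)[:,:2];print("block ey",(b2-b0)/np.linalg.norm(b2-b0))
# wrist camera aim: tool above block; cam forward offset
K,D,A,o=cam("wrist",s);print("wrist cam pos",o,"axis",A[:,2],"fx",K[0,0])
E
```

```text
[[0.511, 0.34], [0.574, 0.063], [0.451, 0.037], [0.39, 0.312]]
len 0.2834293118695518 0.12390318418278541 ey [-0.2210099   0.97527156] ex [0.97527156 0.2210099 ]
tab [0.44902806 0.30063298]
tab off x from plate centre -0.007016601661456932 y 0.11701550647327566
hinge [0.48019045 0.16311969]
railend in feeder 0.03310893945544506 -0.10546192927107939
rail_end [0.52989201 0.07953737]
block ey [0.26280947 0.96484775]
wrist cam pos [ 0.26008661 -0.49009731  0.38466167] axis [-0.23571322 -0.08708736 -0.96791274] fx 347.43350955941287
```

```bash
python3 - <<'E'
from h import *
print(rel([.53,-.235,.23],[.975,.221]))
E
```

```text
(array([ 414.1, -144.3,    0.5]), array([  0.  ,   0.  , -16.45]))
```

>>> {"name": "servo_tool", "arguments": {"plan": [41, -14, 0, 0, 0, -1.4, 100, 82, -28, 0, 0, 0, -2.8, 100, 123, -42, 0, 0, 0, -4.2, 100, 164, -57, 0, 0, 0, -5.6, 100, 205, -71, 0, 0, 0, -7, 100, 246, -86, 0, 0, 0, -8.4, 100, 287, -100, 0, 0, 0, -9.8, 100, 328, -114, 0, 0, 0, -11.2, 100, 369, -128, 0, 0, 0, -12.6, 100, 414, -144, 0, 0, 0, -14, 100]}}

```text
t: 1.98
tool_pos: [0.5147, -0.2475, 0.2306]
orientation: [0.0, 0.702, 0.712, 0.0]
ft_force: [0.1, -1.4, 0.9]
finger_gap: 0.999
grip_force: 0.0
```

```bash
python3 - <<'E'
from h import *
s=manip.state();print(np.round(s["tool_pos"],3),np.round(s["q"],2),rel([.53,-.235,.23],[.975,.221]))
im=manip.capture("wrist");c=cam("wrist",s)
cv2.imwrite("pics/w1.png",im[:,:,::-1])
g=cv2.medianBlur(cv2.cvtColor(im,cv2.COLOR_RGB2GRAY),5)
P=proj(c,[(.546,-.189,.026),(.536,-.23,.026),(.525,-.267,.026)]);print(P.round(0).tolist())
print([(np.round(r["position"],3).tolist(),round(r["conf"],2)) for r in manip.recognise("wrist","bore_1")])
E
```

```text
[ 0.515 -0.248  0.231] [-0.51  0.35  1.46 -0.    1.34 -0.53] (array([12.3, 15.5,  0.6]), array([ 0.  ,  0.  , -2.38]))
[[309.0, 133.0], [298.0, 174.0], [287.0, 208.0]]
[([0.538, -0.222, 0.026], 0.92)]
```

View pics/w1.png

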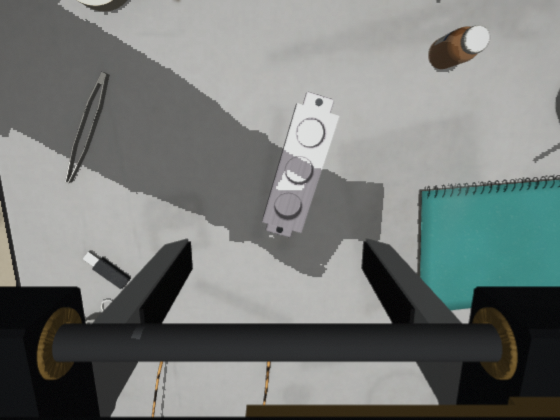

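The wrist view shows the block's bores at about (311,132), (299,170) and (288,206).

```bash
python3 - <<'E'
from h import *
s=manip.state();c=cam("wrist",s)
w=back(c,[(311,132),(299.5,169.5),(288,206)],.026);print(w.round(4).tolist(),np.linalg.norm(np.diff(w,axis=0),axis=1))
tab=np.array([.449,.3006]);ey=np.array([-.221,.9753])
print(rel([*(tab-.03*ey),.2],[.975,.221]))
E
```

```text
[[0.5491, -0.1852, 0.026], [0.5388, -0.2233, 0.026], [0.5279, -0.2624, 0.026]] [0.03946845 0.04061959]
(array([517.8, -51.1,  30.4]), array([ 0.  , -0.01, -2.34]))
```

>>> {"name": "servo_tool", "arguments": {"plan": [40, -4, 3, 0, 0, -0.3, 100, 80, -8, 6, 0, 0, -0.6, 100, 120, -12, 9, 0, 0, -0.9, 100, 160, -16, 12, 0, 0, -1.2, 100, 200, -20, 15, 0, 0, -1.5, 100, 240, -24, 18, 0, 0, -1.8, 100, 280, -28, 21, 0, 0, -2.1, 100, 310, -31, 24, 0, 0, -2.35, 100, 330, -33, 24, 0, 0, -2.35, 100, 330, -33, 24, 0, 0, -2.35, 100]}}

```text
t: 2.92
tool_pos: [0.4768, 0.0829, 0.2065]
orientation: [-0.0, 0.627, 0.779, 0.0]
ft_force: [0.2, -0.9, 0.2]
finger_gap: 1.003
grip_force: 0.0
```

```bash
python3 - <<'E'
from h import *
s=manip.state();print(np.round(s["tool_pos"],3),np.abs(s["dq"]).max())
im=manip.capture("wrist");c=cam("wrist",s)
H=np.array([.4802,.1631]);ey=np.array([-.221,.9753]);ex=np.array([.9753,.221])
f=lambda x,y,z:[*(H+x*ex+y*ey),z]
P=proj(c,[f(0,141,.078) if 0 else f(0,.124,.078),f(0,.158,.078),f(.03,-.0925,.057),f(.03,-.105,.074)]);print(P.round(0).tolist())
for p in P: cv2.circle(im,tuple(int(v) for v in p),3,(255,0,0),-1)
cv2.imwrite("pics/w2.png",im[:,:,::-1])
for q in ["ball_a_center","tray_tab"]: print(q,[(np.round(r["position"],3).tolist(),round(r["conf"],2)) for r in manip.recognise("wrist",q)])
E
```

```text
[0.477 0.083 0.206] 0.07372471504887658
[[306.0, -73.0], [307.0, -133.0], [334.0, 218.0], [337.0, 237.0]]
ball_a_center [([0.488, 0.167, 0.052], 0.24)]
tray_tab [([0.475, 0.214, 0.056], 0.91)]
```

View pics/w2.png

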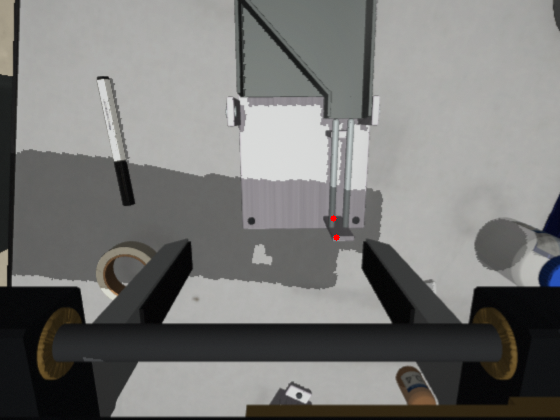

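The wrist view shows the rail rods at columns 335–350, centred on 342, and the stop's top at about (343,238). The plate's front edge is horizontal at row 228, so the tool yaw is aligned.

```bash
python3 - <<'E'
from h import *
s=manip.state();c=cam("wrist",s)
H=np.array([.4802,.1631]);ey=np.array([-.221,.9753]);ex=np.array([.9753,.221])
g=lambda px,z:[((w[:2]-H)@ex*1000).round(1).tolist().__str__()+","+((w[:2]-H)@ey*1000).round(1).__str__() for w in back(c,px,z)]
print("stop",g([(334,238),(343,238),(352,238)],.074),"plate",g([(243,228),(363,228)],.008),"tray walls",g([(237,98),(372,98)],.072),"rail",g([(343,130)],.062),g([(343,218)],.05))
tab=np.array([.449,.3006])
print(rel([*(tab-.02*ey),.17],[.975,.221]))
E
```

```text
stop ['27.8,-109.2', '35.6,-109.3', '43.5,-109.4'] plate ['-58.1,-120.3', '69.5,-121.5'] tray walls ['-52.5,8.1', '54.6,7.0'] rail ['34.4,-17.8'] ['39.6,-98.1']
(array([201.9,  19. ,  36.5]), array([ 0.  ,  0.  , -0.11]))
```

>>> {"name": "servo_tool", "arguments": {"plan": [40, 4, 6, 0, 0, -0.1, 100, 80, 8, 12, 0, 0, -0.1, 100, 120, 12, 18, 0, 0, -0.1, 100, 160, 16, 24, 0, 0, -0.1, 100, 180, 19, 30, 0, 0, -0.1, 100, 190, 21, 34, 0, 0, -0.1, 100, 190, 21, 34, 0, 0, -0.1, 100, 190, 21, 34, 0, 0, -0.1, 100, 190, 21, 34, 0, 0, -0.1, 100, 190, 21, 34, 0, 0, -0.1, 100]}}

```text
t: 3.9
tool_pos: [0.4583, 0.2692, 0.173]
orientation: [0.0, 0.625, 0.781, 0.0]
ft_force: [0.2, -0.1, 0.6]
finger_gap: 0.996
grip_force: 0.0
```

```bash
python3 - <<'E'
from h import *
s=manip.state();print(np.round(s["tool_pos"],3),np.abs(s["dq"]).max())
im=manip.capture("wrist");c=cam("wrist",s)
H=np.array([.4802,.1631]);ey=np.array([-.221,.9753]);ex=np.array([.9753,.221])
f=lambda x,y,z:[*(H+x*ex+y*ey),z]
P=proj(c,[f(0,.124,.078),f(0,.158,.078)]);print(P.round(0).tolist())
cv2.imwrite("pics/w3.png",im[:,:,::-1])
for q in ["ball_a_center","tray_tab"]:
  print(q,[(np.round(r["position"],3).tolist(),round(r["conf"],2),((np.array(r["position"])[:2]-H)@np.c_[ex,ey]).round(3)) for r in manip.recognise("wrist",q)])
E
```

```text
[0.458 0.269 0.173] 0.007721436451140764
[[275.0, 199.0], [275.0, 152.0]]
ball_a_center [([0.427, 0.264, 0.072], 0.78, array([-0.029,  0.111]))]
tray_tab []
```

View pics/w3.png

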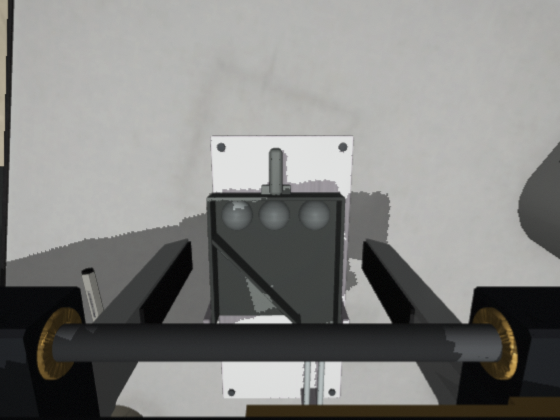

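The tab's top is at columns 270–282, rows 150–192, which matches the prediction. The balls sit at (237,213), (275,213) and (315,213).

```bash
python3 - <<'E'
from h import *
print(rel([.450,.3008,.072],[.975,.221]))
E
```

```text
(array([ 31.9,  -1.1, 100.8]), array([ 0.01, -0.  , -0.02]))
```

>>> {"name": "servo_tool", "arguments": {"plan": [15, 0, 15, 0, 0, 0, 60, 30, -1, 35, 0, 0, 0, 60, 33, -1, 60, 0, 0, 0, 50, 33, -1, 80, 0, 0, 0, 50, 33, -1, 95, 0, 0, 0, 50, 33, -1, 101, 0, 0, 0, 50, 33, -1, 101, 0, 0, 0, 0, 33, -1, 101, 0, 0, 0, 0, 33, -1, 101, 0, 0, 0, 0, 33, -1, 101, 0, 0, 0, 0], "force": 25}}

```text
t: 4.88
tool_pos: [0.4499, 0.3028, 0.0726]
orientation: [0.0, 0.624, 0.781, 0.001]
ft_force: [0.3, 1.2, 0.1]
finger_gap: 0.331
grip_force: 0.0
```

>>> {"name": "servo_tool", "arguments": {"plan": [0, 0, 0, 0, 0, 0, 0, 0, 0, 0, 0, 0, 0, 0, 0, 0, 0, 0, 0, 0, 0, 0, 0, 0, 0, 0, 0, 0, 0, 0, 0, 0, 0, 0, 0, 0, 0, 0, 0, 0, 0, 0, 0, 0, 0, 0, 0, 0, 0, 0, 0, 0, 0, 0, 0, 0, 0, 0, 0, 0, 0, 0, 0, 0, 0, 0, 0, 0, 0, 0]}}

```text
t: 5.72
tool_pos: [0.4498, 0.3027, 0.0717]
orientation: [0.0, 0.624, 0.781, 0.0]
ft_force: [4.9, 1.0, 2.7]
finger_gap: 0.105
grip_force: 25.0
```

>>> {"name": "servo_tool", "arguments": {"plan": [0, 0, -3, 0, 0, 0, 0, 0, 0, -7, 0, 0, 0, 0, -1, 0, -11, 0, 0, 0, 0, -2, 0, -15, 0, 0, 0, 0, -3, 0, -20, 0, 0, 0, 0, -4, 0, -24, 0, 0, 0, 0, -5, 0, -28, 0, 0, 0, 0, -6, 0, -32, 0, 0, 0, 0, -6, 0, -32, 0, 0, 0, 0, -6, 0, -32, 0, 0, 0, 0]}}

```text
t: 6.55
tool_pos: [0.4512, 0.2966, 0.1034]
orientation: [0.0, 0.624, 0.781, 0.0]
ft_force: [7.5, -0.8, -0.7]
finger_gap: 0.105
grip_force: 26.5
```

>>> {"name": "servo_tool", "arguments": {"plan": [0, 0, 0, 0, 0, 0, 0, 0, 0, 0, 0, 0, 0, 0, 0, 0, 0, 0, 0, 0, 0, 0, 0, 0, 0, 0, 0, 0, 0, 0, 0, 0, 0, 0, 0, 0, 0, 0, 0, 0, 0, 0, 0, 0, 0, 0, 0, 0, 0, 0, 0, 0, 0, 0, 0, 0, 0, 0, 0, 0, 0, 0, 0, 0, 0, 0, 0, 0, 0, 0]}}

```text
t: 7.38
tool_pos: [0.4512, 0.2965, 0.1034]
orientation: [0.0, 0.624, 0.781, 0.0]
ft_force: [7.1, -0.6, -0.9]
finger_gap: 0.101
grip_force: 26.5
```

>>> {"name": "servo_tool", "arguments": {"plan": [0, 0, 0, 0, 0, 0, 0, 0, 0, 0, 0, 0, 0, 0, 0, 0, 0, 0, 0, 0, 0, 0, 0, 0, 0, 0, 0, 0, 0, 0, 0, 0, 0, 0, 0, 0, 0, 0, 0, 0, 0, 0, 0, 0, 0, 0, 0, 0, 0, 0, 0, 0, 0, 0, 0, 0, 0, 0, 0, 0, 0, 0, 0, 0, 0, 0, 0, 0, 0, 0]}}

```text
t: 8.22
tool_pos: [0.4512, 0.2966, 0.1034]
orientation: [0.0, 0.624, 0.781, 0.0]
ft_force: [7.9, -0.9, -0.0]
finger_gap: 0.108
grip_force: 26.5
```

```bash
python3 - <<'E'
from h import *
a=manip.capture("top")[180:300,110:290];b=manip.capture("wrist")
im=np.vstack([cv2.resize(a,(560,373)),b[210:]])[:600];cv2.imwrite("pics/w4.png",im[:,:,::-1])
H=np.array([.4802,.1631]);ey=np.array([-.221,.9753]);ex=np.array([.9753,.221])
for n in("top","wrist"):print(n,[(np.round(r["position"],3).tolist(),round(r["conf"],2),((np.array(r["position"])[:2]-H)@np.c_[ex,ey]).round(3)) for r in manip.recognise(n,"ball_a_center")])
E
```

```text
top [([0.522, 0.147, 0.071], 0.53, array([ 0.037, -0.025]))]
wrist []
```

View pics/w4.png

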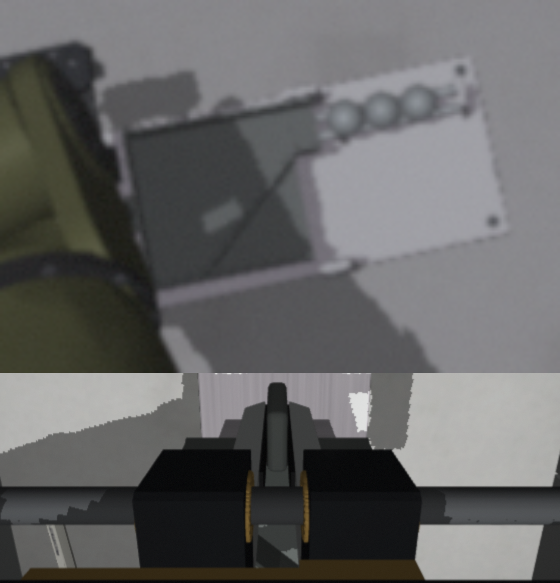

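All three balls are on the rail, at (345,118), (382,109) and (418,102) in the top crop. Next I release the tab and lift clear.

>>> {"name": "servo_tool", "arguments": {"plan": [0, 0, 0, 0, 0, 0, 45, 0, 0, 0, 0, 0, 0, 45, 0, 0, 0, 0, 0, 0, 45, 0, 0, 0, 0, 0, 0, 45, 0, 0, -15, 0, 0, 0, 45, 0, 0, -35, 0, 0, 0, 45, 0, 0, -60, 0, 0, 0, 45, 0, 0, -85, 0, 0, 0, 45, 0, 0, -100, 0, 0, 0, 45, 0, 0, -100, 0, 0, 0, 45]}}

```text
t: 9.25
tool_pos: [0.4515, 0.2973, 0.2066]
orientation: [0.001, 0.624, 0.781, 0.002]
ft_force: [0.4, 0.4, 0.9]
finger_gap: 0.454
grip_force: 0.0
```

>>> {"name": "servo_tool", "arguments": {"plan": [-30, 0, 0, 0, 0, 0, 45, -65, 0, 0, 0, 0, 0, 45, -100, -3, 0, 0, 0, 0, 45, -135, -6, 0, 0, 0, 0, 45, -165, -8, 0, 0, 0, 0, 45, -190, -10, 0, 0, 0, 0, 45, -200, -10, 0, 0, 0, 0, 45, -200, -10, 0, 0, 0, 0, 45, -200, -10, 0, 0, 0, 0, 45, -200, -10, 0, 0, 0, 0, 45]}}

```text
t: 10.08
tool_pos: [0.4849, 0.1006, 0.203]
orientation: [-0.0, 0.624, 0.782, -0.0]
ft_force: [0.6, -0.1, 0.3]
finger_gap: 0.453
grip_force: 0.0
```

```bash
python3 - <<'E'
from h import *
s=manip.state();b=manip.capture("wrist");c=cam("wrist",s)
cv2.imwrite("pics/w5.png",b[:,:,::-1]);print(s["tool_pos"],np.abs(s["dq"]).max())
H=np.array([.4802,.1631]);ey=np.array([-.221,.9753]);ex=np.array([.9753,.221])
for n in("wrist",):print(n,[(np.round(r["position"],3).tolist(),round(r["conf"],2),((np.array(r["position"])[:2]-H)@np.c_[ex,ey]).round(3)) for r in manip.recognise(n,"ball_a_center")])
E
```

```text
[0.48486736 0.10056125 0.20304499] 0.008447392161708787
wrist [([0.52, 0.148, 0.073], 0.65, array([ 0.035, -0.024])), ([0.472, 0.218, 0.067], 0.36, array([0.004, 0.055]))]
```

View pics/w5.png

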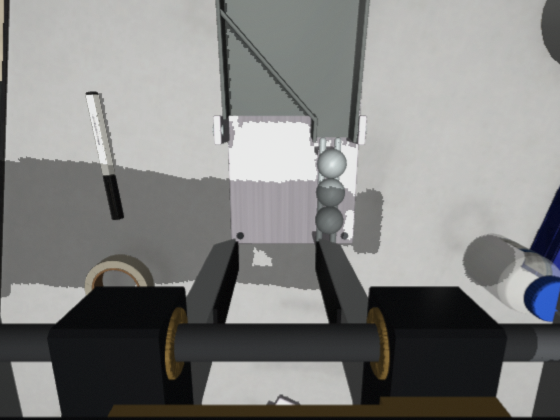

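The balls are on the rail in a touching row at (329,220), (330,192) and (332,163); the lowest is at the end stop.

```bash
python3 - <<'E'
from h import *
s=manip.state();c=cam("wrist",s)
H=np.array([.4802,.1631]);ey=np.array([-.221,.9753]);ex=np.array([.9753,.221])
for p,z in(((329,220),.057),((330,192),.059),((332,163),.061)):
    w=back(c,[p],z)[0];print(w.round(4),((w[:2]-H)@np.c_[ex,ey]).round(4))
    if z==.057: print(rel([*w[:2],.12],ex),rel([*w[:2],.06],ex))
E
```

```text
[0.5334 0.0956 0.057 ] [ 0.037  -0.0776]
(array([-15.7,  46.2,  83.2]), array([-0.  , -0.  ,  0.01])) (array([-15.7,  46.2, 143.2]), array([-0.  , -0.  ,  0.01]))
[0.5272 0.121  0.059 ] [ 0.0365 -0.0514]
[0.5219 0.1461 0.061 ] [ 0.0369 -0.0258]
```

```bash
python3 - <<'E'
from h import *
s=manip.state();c=cam("wrist",s);t=cam("top")
H=np.array([.4802,.1631]);ey=np.array([-.221,.9753]);ex=np.array([.9753,.221])
for p,q in (((329,220),(418,102)),((330,192),(382,109)),((332,163),(345,118))):
    q=np.array(q)/3.111+[110,180]-.3
    d=np.vstack([ray(c,[p]),ray(t,[q])]);d/=np.linalg.norm(d,axis=1)[:,None]
    M=[np.eye(3)-np.outer(x,x) for x in d];X=np.linalg.solve(M[0]+M[1],M[0]@c[3]+M[1]@t[3])
    print(X.round(4),((X[:2]-H)@np.c_[ex,ey]).round(4),np.linalg.norm(np.cross(d[0],d[1])@(c[3]-t[3]))/np.linalg.norm(np.cross(d[0],d[1])),"top@.058",((back(t,[q],.058)[0,:2]-H)@np.c_[ex,ey]).round(4))
w=[*(H+.035*ex-.109*ey),.074];print("stop px wrist",proj(c,[w]))
E
```

```text
[0.5322 0.0975 0.0643] [ 0.0362 -0.0755] 0.0007747969002918231 top@.058 [ 0.0376 -0.0753]
[0.5272 0.1218 0.0627] [ 0.0367 -0.0507] 0.001367105013439443 top@.058 [ 0.0381 -0.0505]
[0.5211 0.1465 0.0653] [ 0.0362 -0.0253] 4.799378143896835e-05 top@.058 [ 0.0374 -0.0247]
stop px wrist [[328.18682456 259.92268588]]
```

>>> {"name": "servo_tool", "arguments": {"plan": [-10, 30, 0, 0, 0, 0, 45, -15, 46, 15, 0, 0, 0, 45, -15, 46, 35, 0, 0, 0, 45, -15, 46, 60, 0, 0, 0, 45, -15, 46, 85, 0, 0, 0, 45, -15, 46, 105, 0, 0, 0, 45, -15, 46, 120, 0, 0, 0, 45, -15, 46, 130, 0, 0, 0, 45, -15, 46, 135, 0, 0, 0, 45, -15, 46, 135, 0, 0, 0, 45], "force": 12}}

```text
t: 11.02
tool_pos: [0.533, 0.0954, 0.0678]
orientation: [-0.0, 0.624, 0.781, -0.0]
ft_force: [-0.5, -0.1, 0.2]
finger_gap: 0.447
grip_force: 0.0
```

>>> {"name": "servo_tool", "arguments": {"plan": [0, 0, 0, 0, 0, 0, 15, 0, 0, 0, 0, 0, 0, 15, 0, 0, 0, 0, 0, 0, 15, 0, 0, 0, 0, 0, 0, 15, 0, 0, 0, 0, 0, 0, 15, 0, 0, 0, 0, 0, 0, 15, 0, 0, 0, 0, 0, 0, 15, 0, 0, 0, 0, 0, 0, 15, 0, 0, 0, 0, 0, 0, 15, 0, 0, 0, 0, 0, 0, 15]}}

```text
t: 11.85
tool_pos: [0.5336, 0.095, 0.0691]
orientation: [0.0, 0.624, 0.781, 0.0]
ft_force: [-1.6, 0.1, 6.6]
finger_gap: 0.255
grip_force: 12.0
```

```bash
python3 - <<'E'
from h import *
s=manip.state();print({k:np.round(s[k],4).tolist() for k in("tool_pos","ft_force","finger_gap","grip_force")})
print(rel([.538,-.15,.15],[.975,.221]))
E
```

```text
{'tool_pos': [0.5336, 0.095, 0.0691], 'ft_force': [-1.6133, 0.0816, 6.5979], 'finger_gap': 0.2554, 'grip_force': 12.0005}
(array([-240. ,  -49.7,  -80.9]), array([ 0.01,  0.  , -0.  ]))
```

Gap 24 mm with a 6.6 N upward force suggests the pads hold the ball above its equator. I'll reopen, go 8 mm deeper and close again.

>>> {"name": "servo_tool", "arguments": {"plan": [0, 0, 0, 0, 0, 0, 45, 0, 0, 0, 0, 0, 0, 45, 0, 0, 0, 0, 0, 0, 45, 0, 0, 4, 0, 0, 0, 45, 0, 0, 8, 0, 0, 0, 45, 0, 0, 8, 0, 0, 0, 15, 0, 0, 8, 0, 0, 0, 15, 0, 0, 8, 0, 0, 0, 15, 0, 0, 8, 0, 0, 0, 15, 0, 0, 8, 0, 0, 0, 15]}}

```text
t: 12.68
tool_pos: [0.5333, 0.095, 0.0605]
orientation: [0.0, 0.624, 0.781, 0.0]
ft_force: [1.3, -0.8, -0.9]
finger_gap: 0.258
grip_force: 12.0
```

>>> {"name": "servo_tool", "arguments": {"plan": [0, 0, 0, 0, 0, 0, 15, 0, 0, 0, 0, 0, 0, 15, 0, 0, 0, 0, 0, 0, 15, 0, 0, 0, 0, 0, 0, 15, 0, 0, 0, 0, 0, 0, 15, 0, 0, 0, 0, 0, 0, 15, 0, 0, 0, 0, 0, 0, 15, 0, 0, 0, 0, 0, 0, 15, 0, 0, 0, 0, 0, 0, 15, 0, 0, 0, 0, 0, 0, 15]}}

```text
t: 13.52
tool_pos: [0.5333, 0.095, 0.0605]
orientation: [0.0, 0.624, 0.781, 0.0]
ft_force: [0.7, -0.1, -0.5]
finger_gap: 0.254
grip_force: 12.0
```

```bash
python3 - <<'E'
from h import *
s=manip.state();print({k:np.round(s[k],4).tolist() for k in("tool_pos","ft_force","finger_gap","grip_force")})
b=manip.capture("wrist");cv2.imwrite("pics/w6.png",np.ascontiguousarray(cv2.resize(b[100:360,140:420],(700,600)))[:,:,::-1])
E
```

```text
{'tool_pos': [0.5333, 0.095, 0.0605], 'ft_force': [0.6924, -0.1062, -0.5208], 'finger_gap': 0.2537, 'grip_force': 11.9999}
```

View pics/w6.png

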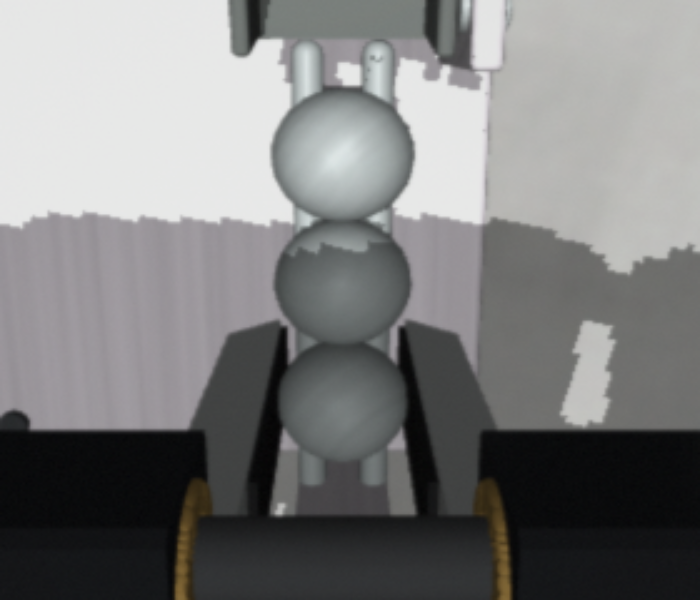

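The close-up shows the lowest ball between the fingers with two more behind it, and the vertical force is gone. Now lift.

>>> {"name": "servo_tool", "arguments": {"plan": [0, 0, 0, 0, 0, 0, 15, 0, 0, 0, 0, 0, 0, 15, 0, 0, -5, 0, 0, 0, 15, 0, 0, -12, 0, 0, 0, 15, 0, 0, -22, 0, 0, 0, 15, 0, 0, -37, 0, 0, 0, 15, 0, 0, -55, 0, 0, 0, 15, 0, 0, -70, 0, 0, 0, 15, 0, 0, -80, 0, 0, 0, 15, 0, 0, -80, 0, 0, 0, 15], "force": 20}}

```text
t: 14.4
tool_pos: [0.5342, 0.0951, 0.1432]
orientation: [0.001, 0.624, 0.781, 0.001]
ft_force: [-0.3, 0.3, -0.1]
finger_gap: 0.255
grip_force: 20.0
```

```bash
python3 - <<'E'
from h import *
s=manip.state();b=manip.capture("wrist");c=cam("wrist",s)
H=np.array([.4802,.1631]);ey=np.array([-.221,.9753]);ex=np.array([.9753,.221])
A,p=pose(s)
r=manip.outline_of("wrist","ball_a_center")
for x in r:
    m=x["pixels"].astype(np.uint8);(u,v),rad=cv2.minEnclosingCircle(cv2.findNonZero(m));w=back(c,[(u,v)],.058)[0]
    print(round(x["conf"],2),round(u),round(v),round(rad,1),((w[:2]-H)@np.c_[ex,ey]).round(4))
print("held pred px",proj(c,[p+A@[0,0,.008]]))
print({k:np.round(s[k],4).tolist() for k in("tool_pos","ft_force","finger_gap","grip_force")})
cv2.imwrite("pics/w7.png",np.ascontiguousarray(b)[:,:,::-1])
for n,t in(("bore2",(.549,-.185)),("bore1",(.5386,-.2236)),("bore0",(.5282,-.2622))):print(n,rel([*t,.13],ex))
E
```

```text
0.85 274 150 19.0 [ 0.0357 -0.0261]
held pred px [[278.31796142 267.37346953]]
{'tool_pos': [0.5342, 0.0951, 0.1432], 'ft_force': [-0.2568, 0.3474, -0.0609], 'finger_gap': 0.2552, 'grip_force': 19.9999}
bore2 (array([-276.6,  -46.4,   10.5]), array([ 0.,  0., -0.]))
bore1 (array([-311.9,  -65.1,   10.5]), array([ 0.,  0., -0.]))
bore0 (array([-347.3,  -83.7,   10.5]), array([ 0.,  0., -0.]))
```

>>> {"name": "servo_tool", "arguments": {"plan": [-20, -5, 0, 0, 0, 0, 15, -55, -13, 0, 0, 0, 0, 15, -92, -22, 0, 0, 0, 0, 15, -130, -31, 0, 0, 0, 0, 15, -168, -41, 0, 0, 0, 0, 15, -206, -50, 0, 0, 0, 0, 15, -244, -59, 0, 0, 0, 0, 15, -282, -68, 0, 0, 0, 0, 15, -315, -76, 0, 0, 0, 0, 15, -335, -81, 5, 0, 0, 0, 15]}}

```text
t: 15.33
tool_pos: [0.5276, -0.2528, 0.1349]
orientation: [-0.0, 0.625, 0.781, -0.0]
ft_force: [0.3, 0.5, -0.3]
finger_gap: 0.253
grip_force: 20.0
```

>>> {"name": "servo_tool", "arguments": {"plan": [-8, -2, 3, 0, 0, 0, 15, -12, -3, 5, 0, 0, 0, 15, -12, -3, 5, 0, 0, 0, 15, -12, -3, 5, 0, 0, 0, 15, -12, -3, 5, 0, 0, 0, 15, -12, -3, 5, 0, 0, 0, 15, -12, -3, 5, 0, 0, 0, 15, -12, -3, 5, 0, 0, 0, 15, -12, -3, 5, 0, 0, 0, 15, -12, -3, 5, 0, 0, 0, 15]}}

```text
t: 16.17
tool_pos: [0.528, -0.2619, 0.1305]
orientation: [0.0, 0.624, 0.781, 0.0]
ft_force: [0.5, 0.1, 0.0]
finger_gap: 0.256
grip_force: 20.0
```

```bash
python3 - <<'E'
from h import *
s=manip.state();b=manip.capture("wrist");c=cam("wrist",s)
print({k:np.round(s[k],4).tolist() for k in("tool_pos","ft_force","finger_gap","grip_force")})
P=np.array([(.549,-.185,.026),(.5386,-.2236,.026),(.5282,-.2622,.026)]);u=proj(c,P);print("pred",u.round(0).tolist())
g=cv2.medianBlur(cv2.cvtColor(b,cv2.COLOR_RGB2GRAY),3)
r=proj(c,P[:1]+[.0145,0,0])[0]-u[0];r=np.linalg.norm(r);print("rad",r)
C=cv2.HoughCircles(g,cv2.HOUGH_GRADIENT,1.2,12,param1=80,param2=14,minRadius=int(r*.85),maxRadius=int(r*1.15))
for x in C[0]:
    if min(np.linalg.norm(u-x[:2],axis=1))<18: print(x.round(1),back(c,[x[:2]],.026)[0].round(4))
cv2.imwrite("pics/w8.png",cv2.resize(b[40:340,140:440],(600,600))[:,:,::-1])
E
```

```text
{'tool_pos': [0.528, -0.2619, 0.1305], 'ft_force': [0.4812, 0.0955, 0.0458], 'finger_gap': 0.2559, 'grip_force': 20.0}
pred [[330.0, 122.0], [303.0, 171.0], [278.0, 216.0]]
rad 19.876560050616547
[299.4 174.6  18.6] [ 0.5367 -0.2271  0.026 ]
[325.8 125.4  20. ] [ 0.5469 -0.188   0.026 ]
[275.4 219.   18.5] [ 0.5268 -0.2649  0.026 ]
```

View pics/w8.png

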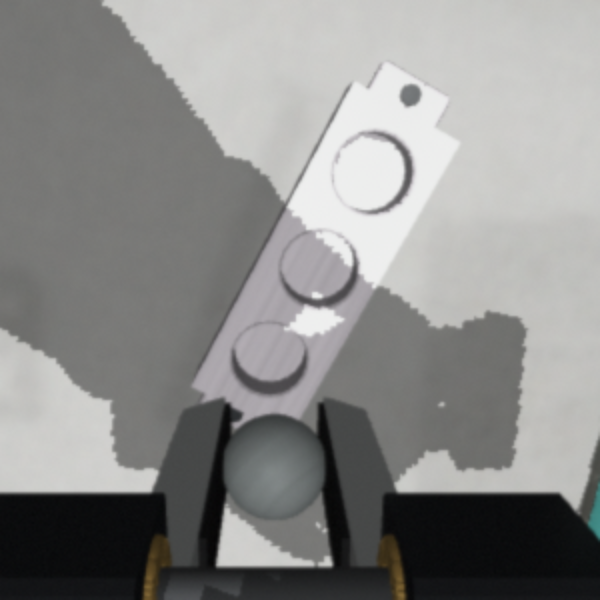

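The held ball is at crop (273,467) and the bore mouths at crop (270,357), (318,267) and (371,172), which agrees with the Hough fit.

```bash
python3 - <<'E'
from h import *
s=manip.state();c=cam("wrist",s);A,p=pose(s)
for x in(-.003,0,.003):
  for z in(-.002,.002,.006): print(x,z,proj(c,[p+A@[x,0,z]])[0].round(1))
B=np.array([(.5268,-.2649,.026),(.5367,-.2269,.026),(.5469,-.188,.026)])
n=np.array([(275,218.5),(299.3,173.8),(325.8,126)])+[1.5,0]
print(back(c,n,.026).round(4))
E
```

```text
-0.003 -0.002 [278.4 281.8]
-0.003 0.002 [278.4 278.1]
-0.003 0.006 [278.3 274.6]
0 -0.002 [278.4 276.1]
0 0.002 [278.4 272.5]
0 0.006 [278.3 269. ]
0.003 -0.002 [278.4 270.2]
0.003 0.002 [278.4 266.8]
0.003 0.006 [278.3 263.4]
[[ 0.5275 -0.2643  0.026 ]
 [ 0.5376 -0.2263  0.026 ]
 [ 0.548  -0.1882  0.026 ]]
```

>>> {"name": "servo_tool", "arguments": {"plan": [-2, -1, 15, 0, 0, 0, 15, -2, -1, 35, 0, 0, 0, 15, -2, -1, 55, 0, 0, 0, 15, -2, -1, 68, 0, 0, 0, 15, -2, -1, 74, 0, 0, 0, 15, -2, -1, 77, 0, 0, 0, 15, -2, -1, 77, 0, 0, 0, 15, -2, -1, 77, 0, 0, 0, 15, -2, -1, 77, 0, 0, 0, 15, -2, -1, 77, 0, 0, 0, 15]}}

```text
t: 17.05
tool_pos: [0.5278, -0.2643, 0.0543]
orientation: [0.001, 0.624, 0.781, 0.0]
ft_force: [-0.1, 0.4, -0.3]
finger_gap: 0.251
grip_force: 20.0
```

```bash
python3 - <<'E'
from h import *
s=manip.state();print({k:np.round(s[k],4).tolist() for k in("tool_pos","ft_force","finger_gap","grip_force")})
print(rel([.5275,-.264,.053]))
E
```

```text
{'tool_pos': [0.5278, -0.2643, 0.0543], 'ft_force': [-0.1169, 0.3706, -0.3133], 'finger_gap': 0.2508, 'grip_force': 20.0}
(array([ 0.4, -0.2,  1.3]), array([0., 0., 0.]))
```

Release, rise, and move back so that the camera sees the bore.

>>> {"name": "servo_tool", "arguments": {"plan": [0, 0, 0, 0, 0, 0, 45, 0, 0, 0, 0, 0, 0, 45, 0, 0, 0, 0, 0, 0, 45, 0, 0, 0, 0, 0, 0, 45, 0, 0, 0, 0, 0, 0, 45, 0, 0, -15, 0, 0, 0, 45, 0, 0, -40, 0, 0, 0, 45, -5, 0, -65, 0, 0, 0, 45, -10, 0, -85, 0, 0, 0, 45, -10, 0, -90, 0, 0, 0, 45]}}

```text
t: 17.88
tool_pos: [0.5307, -0.2751, 0.1469]
orientation: [0.003, 0.624, 0.781, 0.0]
ft_force: [-0.3, -0.3, 0.6]
finger_gap: 0.45
grip_force: 0.0
```

```bash
cat > look.py <<'E'
from h import *
H=np.array([.4802,.1631]);ey=np.array([-.221,.9753]);ex=np.array([.9753,.221])
s=manip.state();print(np.round(s["tool_pos"],4),np.round(s["ft_force"],1),s["finger_gap"])
for n in("wrist","top"):
    b=manip.capture(n);c=cam(n,s)
    print(n,[(np.round(r["position"],3).tolist(),round(r["conf"],2)) for r in manip.recognise(n,"ball_a_center")])
    for x in manip.outline_of(n,"ball_a_center"):
        m=x["pixels"].astype(np.uint8)
        k,l,st,ce=cv2.connectedComponentsWithStats(m)
        for i in range(1,k):
            if st[i,4]>20: print(round(x["conf"],2),st[i],back(c,[ce[i]],.058)[0].round(4),"block",back(c,[ce[i]],.026)[0].round(4))
E
python3 look.py
```

```text
[ 0.5307 -0.2751  0.1469] [-0.3 -0.3  0.6] 0.4497961463342684
wrist []
0.48 [ 238   54  126  183 9787] [ 0.5354 -0.2162  0.058 ] block [ 0.5383 -0.2178  0.026 ]
top []
0.53 [ 357  198   63   34 1168] [ 0.534  -0.2016  0.058 ] block [ 0.5389 -0.2084  0.026 ]
0.35 [ 135  212   78   62 3128] [0.4695 0.2328 0.058 ] block [0.4725 0.2389 0.026 ]
```

```bash
cat > bores.py <<'E'
from h import *
s=manip.state();b=manip.capture("wrist");c=cam("wrist",s);g=cv2.cvtColor(b,cv2.COLOR_RGB2GRAY)
B=np.array([(.5275,-.264,.026),(.538,-.226,.026),(.548,-.188,.026)])
for i,u in enumerate(proj(c,B)):
    x,y=(int(round(v)) for v in u);p=g[max(y-27,0):y+28,max(x-27,0):x+28];print("bore",i,x,y);print(cv2.resize(p,(11,11),interpolation=cv2.INTER_AREA))
E
python3 bores.py
```

```text
bore 0 279 201
[[109 131 168 169 166 167 164 163 136 116 121]
 [112 162 169 168 163 161 166 169 168 170 167]
 [138 169 164 152 140 148 156 162 176 205 170]
 [164 163 139  88  87  85 107 168 217 238 214]
 [169 149  91 102 110 109  96 148 223 238 238]
 [170 109  96 115 129 123 149 149 183 238 234]
 [170 107  99 118 130 147 138 103 129 202 167]
 [166 147  89 108 116 113  97  81 153 166 129]
 [165 166 139  97  92  89  92 144 168 147 120]
 [168 165 166 165 154 153 164 170 164 125 119]
 [153  99 154 169 171 167 171 169 141 119 120]]
bore 1 303 157
[[136 211 238 238 238 238 237 237 236 227 216]
 [120 230 238 233 218 224 230 237 237 237 237]
 [145 191 218 216 232 234 225 208 236 237 237]
 [165 160 190 234 238 238 237 218 202 237 237]
 [167 159 170 191 230 238 238 237 173 236 237]
 [168 161 168 169 178 233 238 237 158 236 237]
 [168 149 169 169 167 186 231 228 150 237 235]
 [167 144 150 167 167 164 174 145 203 237 220]
 [166 163 129 120 134 127 100 134 227 233 205]
 [167 164 167 157 135 136 156 169 175 197 203]
 [158 162 169 168 170 167 171 166 152 126 145]]
bore 2 328 110
[[198 212 237 236 236 236 235 235 235 235 235]
 [193 236 237 221 181 163 183 224 235 235 235]
 [218 237 208 199 221 204 167 136 214 235 236]
 [237 225 222 236 236 236 236 191 140 234 236]
 [237 212 236 237 236 236 236 235 130 222 236]
 [237 229 237 237 236 236 236 236 141 216 236]
 [237 226 237 237 237 236 236 235 137 229 237]
 [237 231 236 237 237 237 236 204 164 236 232]
 [237 236 229 236 237 237 213 163 229 237 215]
 [237 237 237 232 224 200 199 234 237 228 202]
 [236 237 237 237 237 237 237 237 236 209 201]]
```

```bash
python3 - <<'E'
from h import *
print(rel([.535,.085,.17],[.9753,.221]))
E
```

```text
(array([348.4,  84.8, -27.5]), array([-0.02, -0.02, -0.  ]))
```

>>> {"name": "servo_tool", "arguments": {"plan": [25, 6, -10, 0, 0, 0, 45, 62, 15, -20, 0, 0, 0, 45, 101, 24, -27, 0, 0, 0, 45, 140, 34, -27, 0, 0, 0, 45, 179, 43, -27, 0, 0, 0, 45, 218, 53, -27, 0, 0, 0, 45, 257, 62, -27, 0, 0, 0, 45, 296, 72, -27, 0, 0, 0, 45, 330, 80, -27, 0, 0, 0, 45, 348, 84, -27, 0, 0, 0, 45]}}

```text
t: 19.07
tool_pos: [0.5341, 0.0875, 0.1698]
orientation: [-0.0, 0.623, 0.782, -0.0]
ft_force: [-0.6, -0.6, -1.2]
finger_gap: 0.453
grip_force: 0.0
```

>>> {"name": "servo_tool", "arguments": {"plan": [0, 0, 0, 0, 0, 0, 45, 0, 0, 0, 0, 0, 0, 45, 0, 0, 0, 0, 0, 0, 45, 0, 0, 0, 0, 0, 0, 45, 0, 0, 0, 0, 0, 0, 45, 0, 0, 0, 0, 0, 0, 45, 0, 0, 0, 0, 0, 0, 45, 0, 0, 0, 0, 0, 0, 45, 0, 0, 0, 0, 0, 0, 45, 0, 0, 0, 0, 0, 0, 45]}}

```text
t: 19.9
tool_pos: [0.5347, 0.084, 0.1705]
orientation: [0.0, 0.624, 0.781, 0.0]
ft_force: [0.3, -0.1, -0.4]
finger_gap: 0.449
grip_force: 0.0
```

```bash
cat > rail.py <<'E'
from h import *
H=np.array([.4802,.1631]);ey=np.array([-.221,.9753]);ex=np.array([.9753,.221])
s=manip.state();b=manip.capture("wrist");c=cam("wrist",s);print(np.round(s["tool_pos"],4))
g=cv2.medianBlur(cv2.cvtColor(b,cv2.COLOR_RGB2GRAY),3)
# circles whose centre lies on the rail line and whose radius suits a 25 mm ball
C=cv2.HoughCircles(g,cv2.HOUGH_GRADIENT,1.2,12,param1=70,param2=13,minRadius=12,maxRadius=26)
for x in C[0]:
    w=back(c,[x[:2]],.0585)[0];f=(w[:2]-H)@np.c_[ex,ey];d=np.linalg.norm(w-c[3]);r=c[0][0,0]*.0125/d
    if .026<f[0]<.046 and -.12<f[1]<.01 and abs(x[2]-r)<3.5: print(x.round(1),"exp r",round(r,1),w.round(4),f.round(4),rel([*w[:2],.062],ex)[0])
for r in manip.recognise("wrist","ball_a_center"): p=np.array(r["position"]);print("net",p.round(4),r["conf"],((p[:2]-H)@np.c_[ex,ey]).round(4))
E
python3 rail.py
```

```text
[0.5347 0.084  0.1705]
[277.8 131.4  17.4] exp r 16.3 [0.5207 0.1458 0.0585] [ 0.0357 -0.0258] [ 63.4  -0.  108.5]
[277.8 166.2  13.3] exp r 16.2 [0.5265 0.1204 0.0585] [ 0.0357 -0.0519] [ 37.3  -0.  108.5]
[277.8 222.6  14.8] exp r 15.6 [0.5365 0.0764 0.0585] [ 0.0357 -0.097 ] [ -7.9  -0.  108.5]
net [0.5205 0.1484 0.0741] 0.8 [ 0.0361 -0.0232]
```

```bash
python3 - <<'E'
from h import *
b=manip.capture("wrist");g=cv2.cvtColor(b,cv2.COLOR_RGB2GRAY)
np.set_printoptions(linewidth=200)
for y in range(108,250,5): print(y,g[y:y+2,252:306:3].mean(0).astype(int))
E
```

```text
108 [231 231 231 226 148 178 206 120 153 157 153 187 179 147 155 154 153 117]
113 [231 231 231 231 151 177 205 120 150 203 221 193 189 147 230 231 170 160]
118 [231 231 231 231 228 127 126 144 153 156 145 129 109 180 231 231 231 231]
123 [231 231 231 231 136 146 168 183 185 187 184 171 149 115 220 231 231 231]
128 [231 231 232 190 136 166 185 195 212 216 200 181 166 139 109 231 231 230]
133 [231 231 231 177 138 169 183 204 218 207 195 182 165 139 103 226 231 231]
138 [231 231 231 230 117 150 172 180 184 184 179 168 147 116 134 230 231 231]
143 [231 232 231 231 229 106 132 148 154 154 146 132 102 138 161 231 231 231]
148 [231 231 231 231 231 175 197 100  88  83  98 150 179 159 231 231 231 231]
153 [232 231 231 232 231 128 121 137 145 148 141 125 100 189 231 231 231 231]
158 [231 231 231 231 125 140 159 170 179 181 175 165 146 111 190 231 231 231]
163 [231 231 231 226 129 162 180 192 212 214 196 180 165 136 111 226 231 231]
168 [231 232 232 224 131 162 180 196 215 207 196 183 165 139 103 231 231 231]
173 [232 232 232 232 138 141 164 177 184 184 177 167 150 111 225 231 231 231]
178 [230
[... 461 characters left out ...]
08 [156 155 159 158 150 104 121  96 153 163 122 117 103 159 156 160 156 153]
213 [156 156 160 157 150 103 121  90 135 142 111 118 100 159 156 160 156 152]
218 [156 155 161 159 150 103 120  85  70  69  70 117 100 158 157 161 104  47]
223 [157 155 160 158 151 101 121  85  70  70  71 117 101 158 157 161 155 114]
228 [119 118 120 119 117  79  75  71  70  69  71  75  73 117 117 117 116 116]
233 [114 114 115 114 114  73  70  70  70  70  70  70  70 108 113 113 112 112]
238 [114 114 113 111 113 155 156 154 155 151 154 154 155 111 112 113 113 112]
243 [112 112 112 112 111 113 114 114 114 114 113 114 113 112 112 112 114 114]
248 [111 112 112 112 112 111 111 112 111 112 111 111 111 112 113 112 113 113]
```

The profile shows two balls still touching at rows 131 and 166, so they have not rolled on. I'll take the nearer one where it lies.

>>> {"name": "servo_tool", "arguments": {"plan": [15, 0, 5, 0, 0, 0, 45, 30, 0, 18, 0, 0, 0, 45, 37, 0, 35, 0, 0, 0, 45, 37, 0, 55, 0, 0, 0, 45, 37, 0, 75, 0, 0, 0, 45, 37, 0, 90, 0, 0, 0, 45, 37, 0, 100, 0, 0, 0, 45, 37, 0, 105, 0, 0, 0, 45, 37, 0, 105, 0, 0, 0, 45, 37, 0, 105, 0, 0, 0, 15], "force": 12}}

```text
t: 20.88
tool_pos: [0.5269, 0.1202, 0.0661]
orientation: [0.0, 0.624, 0.781, 0.0]
ft_force: [1.1, -0.0, 0.3]
finger_gap: 0.411
grip_force: 0.0
```

>>> {"name": "servo_tool", "arguments": {"plan": [0, 0, 0, 0, 0, 0, 15, 0, 0, 0, 0, 0, 0, 15, 0, 0, 0, 0, 0, 0, 15, 0, 0, 0, 0, 0, 0, 15, 0, 0, 0, 0, 0, 0, 15, 0, 0, 0, 0, 0, 0, 15, 0, 0, 0, 0, 0, 0, 15, 0, 0, 0, 0, 0, 0, 15, 0, 0, 0, 0, 0, 0, 15, 0, 0, 0, 0, 0, 0, 15]}}

```text
t: 21.72
tool_pos: [0.5271, 0.1202, 0.0662]
orientation: [0.001, 0.624, 0.781, 0.001]
ft_force: [0.9, 0.3, 6.9]
finger_gap: 0.256
grip_force: 12.0
```

>>> {"name": "servo_tool", "arguments": {"plan": [0, 0, 0, 0, 0, 0, 15, 0, 0, 0, 0, 0, 0, 15, 0, 0, -3, 0, 0, 0, 15, 0, 0, -7, 0, 0, 0, 15, 0, 0, -13, 0, 0, 0, 15, 0, 0, -22, 0, 0, 0, 15, 0, 0, -35, 0, 0, 0, 15, 0, 0, -50, 0, 0, 0, 15, 0, 0, -65, 0, 0, 0, 15, 0, 0, -72, 0, 0, 0, 15], "force": 20}}

```text
t: 22.55
tool_pos: [0.5271, 0.1202, 0.1399]
orientation: [0.001, 0.624, 0.781, 0.001]
ft_force: [-0.3, 0.5, -0.3]
finger_gap: 0.254
grip_force: 20.0
```

```bash
python3 - <<'E'
from h import *
s=manip.state();print(np.round(s["tool_pos"],4),s["finger_gap"],s["grip_force"],np.round(s["ft_force"],1));ex=[.9753,.221]
print(rel([.538,-.226,.13],ex),rel([.538,-.226,.0535],ex))
E
```

```text
[0.5271 0.1202 0.1399] 0.2538238536843094 19.999844133853912 [-0.3  0.5 -0.3]
(array([-340.1,  -65.9,    9.8]), array([ 0.03,  0.  , -0.  ])) (array([-340.1,  -66.1,   86.3]), array([ 0.03,  0.  , -0.  ]))
```

>>> {"name": "servo_tool", "arguments": {"plan": [-20, -4, 0, 0, 0, 0, 15, -55, -11, 0, 0, 0, 0, 15, -93, -18, 0, 0, 0, 0, 15, -131, -25, 0, 0, 0, 0, 15, -169, -33, 0, 0, 0, 0, 15, -207, -40, 0, 0, 0, 0, 15, -245, -47, 0, 0, 0, 0, 15, -283, -55, 0, 0, 0, 0, 15, -318, -62, 5, 0, 0, 0, 15, -335, -65, 8, 0, 0, 0, 15]}}

```text
t: 23.38
tool_pos: [0.5365, -0.2247, 0.1294]
orientation: [0.0, 0.625, 0.78, -0.0]
ft_force: [-0.9, -0.4, -1.3]
finger_gap: 0.257
grip_force: 20.0
```

>>> {"name": "servo_tool", "arguments": {"plan": [-5, -1, 5, 0, 0, 0, 15, -5, -1, 15, 0, 0, 0, 15, -5, -1, 35, 0, 0, 0, 15, -5, -1, 55, 0, 0, 0, 15, -5, -1, 68, 0, 0, 0, 15, -5, -1, 75, 0, 0, 0, 15, -5, -1, 78, 0, 0, 0, 15, -5, -1, 78, 0, 0, 0, 15, -5, -1, 78, 0, 0, 0, 15, -5, -1, 78, 0, 0, 0, 15]}}

```text
t: 24.22
tool_pos: [0.5377, -0.2259, 0.0521]
orientation: [0.001, 0.624, 0.781, 0.0]
ft_force: [0.8, 1.0, -1.4]
finger_gap: 0.256
grip_force: 20.0
```

```bash
python3 - <<'E'
from h import *
s=manip.state();print(np.round(s["tool_pos"],4),s["finger_gap"],s["grip_force"],np.round(s["ft_force"],1));ex=[.9753,.221]
print(rel([.538,-.226,.0535],ex))
E
```

```text
[ 0.5377 -0.2259  0.0521] 0.2562628099562463 19.99994784593582 [ 0.8  1.  -1.4]
(array([-0.2,  0.3, -1.4]), array([0.01, 0.01, 0.  ]))
```

>>> {"name": "servo_tool", "arguments": {"plan": [0, 0, 0, 0, 0, 0, 45, 0, 0, 0, 0, 0, 0, 45, 0, 0, 0, 0, 0, 0, 45, 0, 0, 0, 0, 0, 0, 45, 0, 0, 0, 0, 0, 0, 45, 0, 0, -15, 0, 0, 0, 45, 0, 0, -40, 0, 0, 0, 45, -5, 0, -65, 0, 0, 0, 45, -20, 0, -85, 0, 0, 0, 45, -25, 0, -90, 0, 0, 0, 45]}}

```text
t: 25.05
tool_pos: [0.544, -0.252, 0.145]
orientation: [0.003, 0.624, 0.781, 0.0]
ft_force: [0.2, 0.1, -0.1]
finger_gap: 0.452
grip_force: 0.0
```

```bash
python3 bores.py | head -25;  python3 - <<'E'
from h import *
print(rel([.532,.10,.17],[.9753,.221]))
E
```

```text
bore 0 254 220
[[108 124 165 168 165 166 162 150 112  98 113]
 [112 151 167 167 164 163 164 167 167 173 228]
 [129 166 165 156 143 141 155 163 167 179 198]
 [154 164 147  97  83  81  92 148 164 166 170]
 [166 142  98  98 107 107  94 100 156 168 167]
 [168 123  88 112 126 122 108  88 146 169 166]
 [168 132  91 117 129 126 109  86 116 167 154]
 [166 159  98 106 116 113  99  80 146 165 130]
 [163 165 151 109  95  91  94 139 167 149 119]
 [110  95 151 165 159 158 163 169 164 125 119]
 [ 71  37  95 166 170 166 169 168 143 119 120]]
bore 1 277 178
[[113 140 166 167 166 166 163 177 210 194 188]
 [119 161 166 166 159 155 163 168 168 216 237]
 [139 166 159 159 152 150 156 157 166 173 206]
 [162 162 157 105  88  89  96 143 159 168 171]
 [166 151 116  96 108 110 102  97 147 169 166]
 [167 133  96 105 119 123 114  94 117 168 164]
 [168 122  86 108 121 126 115  99 121 166 157]
 [166 154  83  99 112 114 106 100 205 214 154]
 [165 164 143  95  90  91 109 192 237 231 193]
 [165 162 165 164 149 169 226 238 237 198 127]
 [158 157 164 167 172 213 215 216 192 121 120]]
bore 2 301 133
(array([346.1,  66.1, -26.9]), array([ 0.04,  0.03, -0.01]))
```

Both bores 0 and 1 hold a ball. Next is the third.

>>> {"name": "servo_tool", "arguments": {"plan": [25, 5, -10, 0, 0, 0, 45, 62, 12, -20, 0, 0, 0, 45, 101, 20, -27, 0, 0, 0, 45, 140, 27, -27, 0, 0, 0, 45, 179, 35, -27, 0, 0, 0, 45, 218, 42, -27, 0, 0, 0, 45, 257, 50, -27, 0, 0, 0, 45, 296, 57, -27, 0, 0, 0, 45, 330, 64, -27, 0, 0, 0, 45, 346, 67, -27, 0, 0, 0, 45]}}

```text
t: 25.93
tool_pos: [0.5305, 0.1055, 0.1668]
orientation: [-0.001, 0.623, 0.782, -0.001]
ft_force: [-0.4, -0.2, -0.5]
finger_gap: 0.452
grip_force: 0.0
```

>>> {"name": "servo_tool", "arguments": {"plan": [0, 0, 0, 0, 0, 0, 45, 0, 0, 0, 0, 0, 0, 45, 0, 0, 0, 0, 0, 0, 45, 0, 0, 0, 0, 0, 0, 45, 0, 0, 0, 0, 0, 0, 45, 0, 0, 0, 0, 0, 0, 45, 0, 0, 0, 0, 0, 0, 45, 0, 0, 0, 0, 0, 0, 45, 0, 0, 0, 0, 0, 0, 45, 0, 0, 0, 0, 0, 0, 45]}}

```text
t: 26.77
tool_pos: [0.5317, 0.1018, 0.1685]
orientation: [0.0, 0.624, 0.781, 0.0]
ft_force: [0.0, 1.1, 0.3]
finger_gap: 0.448
grip_force: 0.0
```

```bash
python3 rail.py; python3 - <<'E'
from h import *
b=manip.capture("wrist");g=cv2.cvtColor(b,cv2.COLOR_RGB2GRAY)
np.set_printoptions(linewidth=200)
for y in range(108,250,8): print(y,g[y:y+2,252:306:3].mean(0).astype(int))
E
```

```text
[0.5317 0.1018 0.1685]
[275.4 156.6  14.8] exp r 16.4 [0.5201 0.1452 0.0585] [ 0.0349 -0.0263] [ 44.9  -1.9 106.5]
[285.  165.   14.6] exp r 16.3 [0.5286 0.1406 0.0585] [ 0.0422 -0.0327] [ 38.5   5.4 106.5]
[276.6 252.6  14.5] exp r 15.3 [0.538  0.0698 0.0585] [ 0.0358 -0.1038] [-32.6  -1.  106.5]
108 [110  64  90 127 126 127 127 127 126 125 126 125 125 126 125  54 115  68]
116 [124  78  63 125 125 125 125 125 125 124 125 125 125 125 126  50 117  66]
124 [135  99  87 125 125 125 125 124 124 123 124 124 125 124 124  49 118  62]
132 [227 219 233 192 130 207 177 141 215 198 154 202 152 169 229 224 132 130]
140 [233 233 233 233 179 205 163  80  92  91 126 218 150 232 233 233 233 232]
148 [233 233 233 230 123 151 169 181 182 179 174 158 129 145 231 233 233 232]
156 [233 233 233 121 156 182 192 214 226 217 193 179 158 125 147 232 233 233]
164 [233 233 233 205 132 164 181 185 189 185 177 162 137  98 227 233 233 233]
172 [233 233 234 233 230 195 146 106 117 118 101 194 146 233 233 233 233 233]
180 [233 233 233 231 230 198 185 145 170 233 163 212 155 231 206 231 233 215]
188 [155 157 157 153 149 128 111 144 158 165 100 124 106 159 158 160 155 155]
196 [156 157 159 153 148 113 110 138 157 165 102 122 104 159 158 161 156 156]
204 [155 156 159 156 149 113 112 139 157 166 101 122 103 159 157 161 154 154]
212 [155 157 160 156 149 112 111 140 157 166 102 120 112 160 158 160 154 155]
220 [156 156 160 156 150 111 112 140 157 166 103 119 110 160 159 162 154 156]
228 [156 156 162 158 149 111 113 140 157 165 103 120 107 159 159 162 155 155]
236 [157 155 162 159 147 110 113  73  71  71  98 119 127 158 158 163  69  47]
244 [157 156 163 161 151 110 114  73  71  70  99 118 124 159 161 164 156 155]
```

>>> {"name": "servo_tool", "arguments": {"plan": [20, -1, 5, 0, 0, 0, 45, 40, -2, 18, 0, 0, 0, 45, 44, -2, 35, 0, 0, 0, 45, 44, -2, 55, 0, 0, 0, 45, 44, -2, 75, 0, 0, 0, 45, 44, -2, 88, 0, 0, 0, 45, 44, -2, 97, 0, 0, 0, 45, 44, -2, 102, 0, 0, 0, 45, 44, -2, 102, 0, 0, 0, 45, 44, -2, 102, 0, 0, 0, 15], "force": 12}}

```text
t: 27.75
tool_pos: [0.5204, 0.1443, 0.067]
orientation: [0.0, 0.624, 0.781, 0.0]
ft_force: [0.4, -0.7, 0.5]
finger_gap: 0.413
grip_force: 0.0
```

>>> {"name": "servo_tool", "arguments": {"plan": [0, 0, 0, 0, 0, 0, 15, 0, 0, 0, 0, 0, 0, 15, 0, 0, 0, 0, 0, 0, 15, 0, 0, 0, 0, 0, 0, 15, 0, 0, 0, 0, 0, 0, 15, 0, 0, 0, 0, 0, 0, 15, 0, 0, 0, 0, 0, 0, 15, 0, 0, 0, 0, 0, 0, 15, 0, 0, 0, 0, 0, 0, 15, 0, 0, 0, 0, 0, 0, 15]}}

```text
t: 28.58
tool_pos: [0.521, 0.1445, 0.0676]
orientation: [0.001, 0.624, 0.781, 0.001]
ft_force: [2.6, 0.7, 6.0]
finger_gap: 0.255
grip_force: 12.0
```

>>> {"name": "servo_tool", "arguments": {"plan": [0, 0, 0, 0, 0, 0, 15, 0, 0, 0, 0, 0, 0, 15, 0, 0, -3, 0, 0, 0, 15, 0, 0, -7, 0, 0, 0, 15, 0, 0, -13, 0, 0, 0, 15, 0, 0, -22, 0, 0, 0, 15, 0, 0, -35, 0, 0, 0, 15, 0, 0, -50, 0, 0, 0, 15, 0, 0, -65, 0, 0, 0, 15, 0, 0, -72, 0, 0, 0, 15], "force": 20}}

```text
t: 29.42
tool_pos: [0.5206, 0.1444, 0.1409]
orientation: [0.001, 0.624, 0.781, 0.001]
ft_force: [0.5, 0.2, -0.2]
finger_gap: 0.25
grip_force: 20.0
```

```bash
python3 - <<'E'
from h import *
s=manip.state();print(np.round(s["tool_pos"],4),s["finger_gap"],s["grip_force"],np.round(s["ft_force"],1));ex=[.9753,.221]
print(rel([.548,-.188,.13],ex))
E
```

```text
[0.5206 0.1444 0.1409] 0.2498419684827771 19.99995321035385 [ 0.5  0.2 -0.2]
(array([-330.3,  -46.7,   10.8]), array([ 0.03,  0.  , -0.  ]))
```

>>> {"name": "servo_tool", "arguments": {"plan": [-20, -3, 0, 0, 0, 0, 15, -55, -8, 0, 0, 0, 0, 15, -93, -13, 0, 0, 0, 0, 15, -131, -18, 0, 0, 0, 0, 15, -169, -24, 0, 0, 0, 0, 15, -207, -29, 0, 0, 0, 0, 15, -245, -34, 0, 0, 0, 0, 15, -283, -40, 0, 0, 0, 0, 15, -312, -44, 5, 0, 0, 0, 15, -325, -46, 8, 0, 0, 0, 15]}}

```text
t: 30.25
tool_pos: [0.5466, -0.1862, 0.1303]
orientation: [0.0, 0.625, 0.78, -0.0]
ft_force: [-0.4, 0.7, -0.8]
finger_gap: 0.254
grip_force: 20.0
```

>>> {"name": "servo_tool", "arguments": {"plan": [-5, -1, 5, 0, 0, 0, 15, -5, -1, 15, 0, 0, 0, 15, -5, -1, 35, 0, 0, 0, 15, -5, -1, 55, 0, 0, 0, 15, -5, -1, 68, 0, 0, 0, 15, -5, -1, 75, 0, 0, 0, 15, -5, -1, 78, 0, 0, 0, 15, -5, -1, 78, 0, 0, 0, 15, -5, -1, 78, 0, 0, 0, 15, -5, -1, 78, 0, 0, 0, 15]}}

```text
t: 31.08
tool_pos: [0.5476, -0.188, 0.0534]
orientation: [0.001, 0.624, 0.781, 0.0]
ft_force: [-0.0, -0.6, -0.4]
finger_gap: 0.252
grip_force: 20.0
```

```bash
python3 - <<'E'
from h import *
s=manip.state();print(np.round(s["tool_pos"],4),s["finger_gap"],s["grip_force"],np.round(s["ft_force"],1));ex=[.9753,.221]
print(rel([.548,-.188,.0535],ex))
E
```

```text
[ 0.5476 -0.188   0.0534] 0.2523471344388422 19.999898672103882 [-0.  -0.6 -0.4]
(array([-0.1,  0.4, -0.1]), array([ 0.01,  0.01, -0.  ]))
```

>>> {"name": "servo_tool", "arguments": {"plan": [0, 0, 0, 0, 0, 0, 45, 0, 0, 0, 0, 0, 0, 45, 0, 0, 0, 0, 0, 0, 45, 0, 0, 0, 0, 0, 0, 45, 0, 0, 0, 0, 0, 0, 45, 0, 0, -15, 0, 0, 0, 45, 0, 0, -40, 0, 0, 0, 45, -15, 0, -65, 0, 0, 0, 45, -45, 0, -90, 0, 0, 0, 45, -70, 0, -100, 0, 0, 0, 45]}}

```text
t: 31.92
tool_pos: [0.5636, -0.2575, 0.1565]
orientation: [0.002, 0.624, 0.782, 0.0]
ft_force: [0.0, 0.1, 0.4]
finger_gap: 0.45
grip_force: 0.0
```

>>> {"name": "servo_tool", "arguments": {"plan": [0, 0, 0, 0, 0, 0, 45, 0, 0, 0, 0, 0, 0, 45, 0, 0, 0, 0, 0, 0, 45, 0, 0, 0, 0, 0, 0, 45, 0, 0, 0, 0, 0, 0, 45, 0, 0, 0, 0, 0, 0, 45, 0, 0, 0, 0, 0, 0, 45, 0, 0, 0, 0, 0, 0, 45, 0, 0, 0, 0, 0, 0, 45, 0, 0, 0, 0, 0, 0, 45]}}

```text
t: 32.75
tool_pos: [0.5625, -0.2562, 0.1524]
orientation: [-0.0, 0.624, 0.781, -0.0]
ft_force: [-0.1, -0.3, 0.3]
finger_gap: 0.45
grip_force: 0.0
```

```bash
python3 bores.py
```

```text
bore 0 235 209
[[110 133 167 169 166 166 164 144 109  99 107]
 [113 159 168 168 166 164 166 170 168 170 169]
 [135 167 165 159 147 148 159 167 170 169 172]
 [160 164 138 101  86  83  99 151 168 169 171]
 [168 136  87 102 110 108  93 108 160 172 169]
 [169 120  92 117 130 122 105  90 159 171 166]
 [169 132  95 119 131 123 106  94 145 169 144]
 [167 161 101 106 115 111  94  86 159 164 123]
 [165 166 156 116  97  93 101 152 170 142 120]
 [167 165 165 168 165 163 168 170 161 122 120]
 [166 120 107 163 171 167 171 170 137 120 121]]
bore 1 256 167
[[113 136 167 169 168 168 165 168 150 172 199]
 [116 160 167 168 162 158 166 170 168 171 206]
 [136 167 162 159 161 157 159 159 168 172 173]
 [159 165 145 130  93  90  97 146 161 170 173]
 [167 142 121  96 108 111 103  94 154 172 169]
 [168 128  97 106 120 125 115  94 134 170 166]
 [169 137  78 108 122 128 116  96 120 168 159]
 [168 162  92  97 112 115 106  85 138 167 137]
 [166 167 152 102  90  91  89 127 167 156 121]
 [166 164 167 167 154 150 160 171 167 134 120]
 [160 159 164 170 170 169 172 168 153 121 147]]
bore 2 279 123
[[200 225 238 238 238 238 238 238 238 238 238]
 [206 237 238 228 189 176 209 236 238 238 238]
 [225 238 203 139 153 155 132 160 232 238 238]
 [237 229 137 174 196 198 177 140 195 238 238]
 [212 192 141 192 208 216 190 145 184 234 238]
 [168 147 142 190 216 211 187 141 186 228 238]
 [169 142 118 166 186 185 164 134 207 236 236]
 [169 164 128 123 139 139 126 196 199 238 222]
 [168 166 150 136 177 203 206 201 236 234 191]
 [168 164 169 166 161 193 225 238 239 212 203]
 [157 158 169 169 169 179 223 239 232 201 203]]
```

```bash
python3 -c "
from bench import manip
print(manip.finish_job())"
```

```text
the job is handed in; nothing more can be done
None
```

The job is handed in: I tilted the tray by its tab, the three balls ran onto the rail, and each bore of the mill block now holds one ball, as seen in the last wrist images at about 33 s of the 72 s.

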